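Roll a can capacitor vent-up and lay it in its mounting cradle

TASK

The can capacitor has to be mounted lying down with its safety vent uppermost. Roll it along the bench mat, without picking it up, until the round vent plug in its terminal end is at the top; then lift it and lay it gently in the vee cradle, terminals at the open end and plain end close to the stop plate, with the vent still at the top. Let go of it, and leave the flux bottle and the tip cleaner where they are.

Things in the scene. Friction and masses are not known exactly. Their poses are not given: they have to be found in the camera images.
- capacitor: Dark blue sleeved can capacitor, 40 mm diameter, 100 mm long, 0.22 kg, lying on the mat with its terminal end roughly towards the robot. Origin: middle of the can, on its axis. z: along the axis, out of the terminal end; x: from the axis towards the vent (the vent is uppermost when x points up). Terminals stand 7 mm out of the end.
- vent (a point): Outer face of the vent: a round pale plug, 10 mm across, near the rim of the black terminal end, 11 mm from the can's axis; beside it stand two bright screw terminals, 15 mm apart, on a line square to the vent's direction.
- mat: Thin grey rubber mat, 190 x 120 mm, 3 mm thick, fixed flat on the bench. Origin: middle of its underside. x: up; y: along its 190 mm side, the way the can rolls; z: level, roughly towards the robot, the can's axis at the start.
- cradle: Grey steel cradle, fixed: plate 126 x 74 x 5 mm, two rubber-lined 90 degree vees (each 24 mm long, 46 mm apart, 67 mm wide, 41 mm high) and at the far end a stop plate 45 mm high. Origin: middle of the underside between the vees. x: along the vees to the stop plate, face at x = 57.5 mm (a centred can ends at 50); the open end is -x, roughly towards the robot; z: up.
- seat (a point): Where the middle of a can lying centred in the cradle comes: 40 mm above the bench, midway between the two vees, on the cradle's x axis.
- tip_cleaner: Round black tip cleaner cup with brass wool, 60 mm across, 48 mm high, standing loose. Origin: centre of its underside.
- flux_bottle: Yellow flux bottle, 40 mm across, 112 mm high with its needle cap, standing loose. Origin: centre of its underside.

How it is judged:
By the outcome, as a careful person would: the job done as asked, in the order asked, and still so for the second after the job is handed in, with the robot touching nothing.
It also fails if it takes over 48 s, if anything falls off the work surface, if the arm or the gripper's body presses on something with over 40 N, if the wrist force passes 120 N, or if a joint passes its speed limit or range.

ROBOT

A 6-joint arm with a two-finger parallel gripper is mounted at the origin on a cart in front of the work surface, level with it; the furniture and walls round the work are solid. World frame = base frame: x ahead of the robot, y to its left, z up, the work surface at z = 0. Lengths are in m, angles in rad, forces in N, time in s.
With the tool pointing down it reaches from about 0.35 to 0.975 m from the base axis. Payload 4.9 kg.
Tool frame: the origin (TCP) lies at the very end of the fingers, on their centre line; the grasp point (between the pads) lies 19 mm behind it (ctrl.tcp_to_grasp is the z of the grasp point in the tool frame, in m); z points along the fingers, y is the line along which they close (so a half turn about z gives the same grasp; the last joint's range is limited). The gripper opens to 85 mm and grips with 20 to 120 N. Pads are 22 mm wide; open, the fingers measure 114 mm over their backs; the gripper's body (76 mm by 85 mm) begins 54 mm behind the grasp point. The pads swing forward as they close: fully open they stand 13 mm farther back than shut.
Start: joints at [1.227, 0.053, 1.613, -0, 1.476, -0.119], TCP at [0.139, 0.609, 0.231] pointing down, gripper open.
Joint ranges: [-3.01, 3.01], [-1.01, 2.22], [0.06, 2.58], [-1.02, 4.17], [0.09, 2.62], [-3.14, 3.14]. Speed limits (rad/s): [2.57, 2.57, 3.14, 3.14, 3.14, 3.14].

INTERFACE

Orientations are given as a rotation vector (axis times angle).
In Python, from station import ctrl, eyes, job, nets gives the robot as it stands. The module is installed in compiled form; this text tells all that it offers.
- The arm moves only by the tool jog_arm, never from a script. Its argument "commands" is one flat list of numbers, 7 for each row, row after row: the shift along the tool's x, y, z each as a share of 0.06 m, from -1 to 1, then the turn, a rotation vector about the tool's x, y, z each as a share of 0.1 rad, from -1 to 1, then the finger opening in mm, from 0 to 85.4. In form: [x, y, z, ax, ay, az, grip, x, y, z, ax, ay, az, grip, ...]. A call has 1 to 20 rows; each row shifts and turns the commanded pose from where the row before left it, along the tool's axes as they then stand; what a row does not reach is not made up. A row lasts 1/8 s, in which the tool goes at most 62.5 mm and 10.7 degrees, less where a joint would pass 70% of its speed; a pose out of reach is approached as far as the arm can. A call with a number of a shift or a turn outside -1 to 1 is refused whole. A call with a gripper value outside its range is refused whole. The fingers move at their own pace and stop on an object; "newtons" is the grip in N (left out, the last holds). Time passes only in rows, so rows that do not move let the fingers close. It gives the time, the measured TCP pose, the force, the opening and the grip force at its end, in the units of the state.
- ctrl.get_obs(): the state, without advancing time (a new reading comes with each control period).
- eyes.get_image(name): name is "scene" or "top"; returns a dict with "image" (420x560x3 uint8, red, green, blue), "z_map" (420x560 float32, m along the optical axis (not along the pixel's ray), 0 where there is no reading), "K" (3x3 intrinsics, pixels), "dist_coeffs" ([k1, k2, p1, p2, k3] as OpenCV has them; the pictures are not rectified), "cam_to_world" (4x4, takes a point from camera to world coordinates). Camera axes: x right, y up, looking along -z (the intrinsics and any distortion apply to the point x, -y, -z); pixel columns grow to the right and rows downward; lengths in m; the calibration is good to about 2 mm. A picture is of the moment at which its call begins.
- job.finish_job(): hands the job in; it is judged then, once.
Trained networks look in the newest picture that a camera, given by its name, has taken for a name from the list of things; names that differ only in an ending like _2 or _b are one class to them, and where a whole thing is asked for, a point or a joint stands for the part that bears it (a point fixed in the world has none). Each returns a list of dicts, best first, with "p" (0 to 1); they miss things now and then, are a little off and sometimes report something else, mostly with a low value. They report only what shows in the picture. A call takes as long as a camera call.
- nets.silhouettes(camera, name): "mask" (420x560 bool, what is visible of it) and "bbox" ([left, top, right, bottom] in pixels, round what is visible of it).
The state is a dict: "t": time; "q": joint angles; "dq": joint speeds; "effort": joint torques, N m; "tool_pos": TCP position; "tool_rot": TCP orientation; "contact_force": force on the tool from outside, world axes, zero at the start; "wrist_torque": the same for the moment, N m; "opening": finger opening in m; "grip_force": force on a finger pad.
Only numpy, scipy, OpenCV 4.12 (cv2) and the standard library are available. Lean on these libraries where they do the work, as an engineer would, in place of code of your own. Each camera call takes 0.05 s, during which the arm holds its last target. There are 200 camera calls.

## Working session

There is one attempt and no reset: what is moved stays moved. The work goes in short steps, Python scripts to look and compute and a tool call to move; the robot and the scene stay as the last step left them, time stands still between calls to the robot, and variables do not carry over. Pictures are saved under pics/ and viewed, at most 14 in all, crops included, and the job is handed in when it is done.

Besides the shell and the picture viewer there is one more tool, called in YAML: its name, and indented under it one key for each argument. jog_arm: Moves the arm, as the interface text tells. Shift numbers are shares of 0.06 m and turn numbers shares of 0.1 rad, none past 1 either way. Its arguments: {"type":"object","properties":{"commands":{"type":"array","items":{"type":"number"}},"newtons":{"type":"number"}},"required":["commands"]}

```bash
mkdir -p pics
cat > h.py <<'E'
import numpy as np, cv2
from station import ctrl, eyes, job, nets
def shot(n,f=None):
    d=eyes.get_image(n)
    if f: cv2.imwrite('pics/'+f,d['image'][:,:,::-1])
    return d
def ray(d,px):
    px=np.asarray(px,float).reshape(-1,1,2)
    u=cv2.undistortPoints(px,d['K'],np.array(d['dist_coeffs'],float)).reshape(-1,2)
    r=np.c_[u[:,0],-u[:,1],-np.ones(len(u))]
    M=d['cam_to_world']; return M[:3,3], r@M[:3,:3].T
def pts(d,mask):
    v,u=np.nonzero(mask&(d['z_map']>0))
    o,r=ray(d,np.c_[u,v]); return o+r*d['z_map'][v,u][:,None]
def onz(d,px,z):
    o,r=ray(d,px); return o+r*((z-o[2])/r[:,2])[:,None]
E
python3 - <<'E'
from h import *
for c in('scene','top'):
    d=shot(c,c+'0.png'); print(c,np.round(d['cam_to_world'],3).tolist(),d['K'][0,0])
    for n in('capacitor','vent','mat','cradle','tip_cleaner','flux_bottle'):
        for s in nets.silhouettes(c,n)[:2]:
            p=pts(d,s['mask']); print(n,round(s['p'],2),s['bbox'],s['mask'].sum(),np.round(np.percentile(p,[2,50,98],axis=0),3).tolist() if len(p) else '')
print(ctrl.get_obs(),ctrl.tcp_to_grasp)
a=[cv2.imread('pics/%s0.png'%c) for c in('scene','top')]
E
```

```text
scene [[-0.84, 0.322, -0.436, 0.167], [-0.542, -0.484, 0.687, 0.31], [0.01, 0.814, 0.581, 0.553], [0.0, 0.0, 0.0, 1.0]] 480.23655768481603
capacitor 0.82 [257.1, 177.1, 308.3, 208.7] 998 [[0.53, -0.384, 0.008], [0.574, -0.36, 0.033], [0.63, -0.349, 0.043]]
capacitor 0.2 [293.4, 270.3, 332.4, 319.9] 1613 [[0.365, -0.192, 0.001], [0.391, -0.151, 0.034], [0.42, -0.134, 0.049]]
vent 0.56 [254.1, 175.7, 306.2, 211.7] 1055 [[0.53, -0.409, 0.002], [0.576, -0.36, 0.033], [0.634, -0.349, 0.043]]
mat 0.58 [250.4, 171.1, 333.5, 222.5] 1613 [[0.523, -0.49, -0.001], [0.576, -0.432, 0.002], [0.64, -0.325, 0.005]]
cradle 0.58 [330.0, 200.4, 402.7, 252.2] 2279 [[0.34, -0.416, 0.001], [0.4, -0.374, 0.01], [0.458, -0.342, 0.041]]
tip_cleaner 0.75 [290.3, 273.9, 332.4, 316.8] 1572 [[0.365, -0.191, 0.004], [0.39, -0.151, 0.034], [0.419, -0.134, 0.049]]
flux_bottle 0.51 [195.6, 166.4, 203.2, 184.3] 41 [[0.681, -0.371, 0.001], [0.684, -0.255, 0.094], [0.793, -0.247, 0.111]]
flux_bottle 0.44 [291.3, 270.7, 331.9, 320.2] 1616 [[0.365, -0.191, 0.002], [0.391, -0.151, 0.034], [0.42, -0.134, 0.049]]
top [[-0.0
[... 937 characters left out ...]
[0.7, -0.234, 0.096]]
{'t': 0.7, 'q': array([ 1.22698516e+00,  5.26803466e-02,  1.61288637e+00,  1.11679011e-05,
        1.47598680e+00, -1.19004803e-01]), 'dq': array([-0.0025038 , -0.00060662, -0.00066696, -0.00055423,  0.00033935,
       -0.00239553]), 'effort': array([-1.81846153e-03, -3.93566215e+01, -3.70359492e+01, -2.28881604e-04,
        6.43272433e-04, -1.61490550e-05]), 'tool_pos': array([0.13931999, 0.60926511, 0.23132392]), 'tool_rot': array([-3.52383329e-01, -3.12176533e+00, -6.38380922e-05]), 'contact_force': array([-0.25428349,  0.69151887, -0.26119021]), 'wrist_torque': array([-0.01842061,  0.00633952, -0.00173423]), 'grip_force': 0.0, 'opening': 0.08498620441213962} -0.0187
```

View pics/scene0.png

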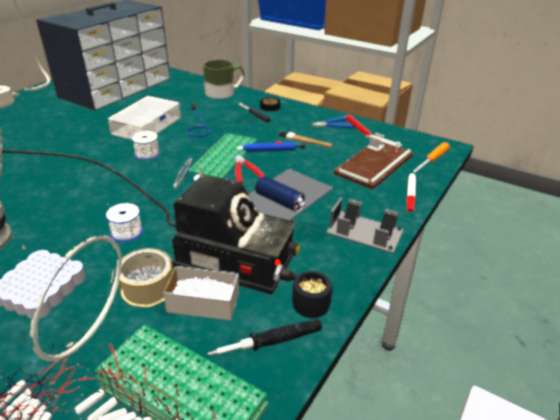

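View pics/top0.png

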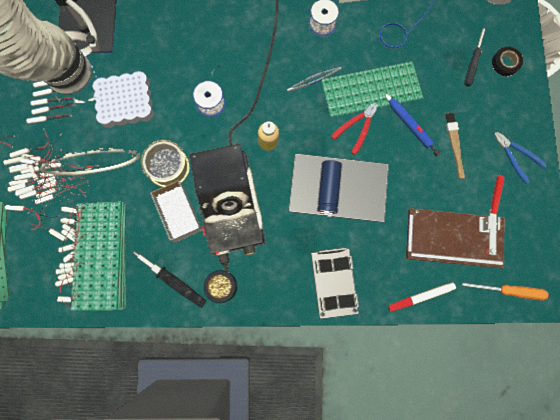

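The scene view shows the can at (280,192) with its terminal end at (298,200), and the cradle at (367,228). The top view shows the can on the mat at (329,188), the cradle at (334,283) and the soldering station beside it at (228,200).

Run:
```python
from h import *
d=shot('scene'); im=d['image']
a=cv2.resize(im[170:225,245:320],None,fx=8,fy=8,interpolation=cv2.INTER_CUBIC)
t=shot('top'); b=cv2.resize(t['image'][235:330,295:375],None,fx=5,fy=5,interpolation=cv2.INTER_CUBIC)
c=cv2.resize(t['image'][150:225,285:395],None,fx=5,fy=5,interpolation=cv2.INTER_CUBIC)
cv2.imwrite('pics/c1.png',a[:,:,::-1])
W=np.zeros((480,960,3),np.uint8);W[:475,:400]=b;W[:375,405:955]=c
cv2.imwrite('pics/c2.png',cv2.resize(W,(800,400))[:,:,::-1])
def rect(m): 
    r=cv2.minAreaRect(m.astype(np.float32)); return r
# top geometry
for n,z in(('capacitor',.040),('mat',.003),('cradle',.005)):
    s=nets.silhouettes('top',n)[0]; p=pts(t,s['mask'])
    print(n)
    if n=='capacitor':
        q=p[p[:,2]>.03]; c=q[:,:2].mean(0); w,v=np.linalg.eigh(np.cov(q[:,:2].T)); ax=v[:,1]; l=(q[:,:2]-c)@ax
        print(c,ax,np.percentile(l,[1,99]),'top z',np.percentile(p[:,2],[50,90,97]),np.percentile((q[:,:2]-c)@v[:,0],[1,99]))
        s2=nets.silhouettes('scene',n)[0]; q=pts(d,s2['mask']); print('scene zmax',np.percentile(q[:,2],[90,97]))
    else:
        k=np.abs(p[:,2]-z)<.004; r=cv2.minAreaRect(p[k][:,:2].astype(np.float32)); print(r, np.median(p[k][:,2]),cv2.boxPoints(r).tolist())
    if n=='cradle':
        h=p[p[:,2]>.036]; print('high',np.round(cv2.boxPoints(cv2.minAreaRect(h[:,:2].astype(np.float32))),4).tolist(),np.percentile(h[:,2],[50,98]))
        np.save('cr.npy',p)
for n in('tip_cleaner','flux_bottle'):
    p=pts(t,nets.silhouettes('top',n)[0]['mask']); print(n,np.percentile(p,[3,97],axis=0))
# vicinity heights top
zz=pts(t,np.ones((420,560),bool)); k=(zz[:,0]>.3)&(zz[:,0]<.75)&(zz[:,1]<-.05)&(zz[:,1]>-.6)
H=np.zeros((10,12))
for x,y,z in zz[k]:
    i=int((x-.3)/.05);j=int((-.05-y)/.05)
    if i<9 and j<11: H[i,j]=max(H[i,j],z)
print((H*1000).astype(int))
```

```text
capacitor
[ 0.5829099  -0.36916551] [-0.99336116  0.11503737] [-0.05048792  0.05119096] top z [0.03931104 0.04325594 0.04464961] [-0.01756116  0.01872664]
scene zmax [0.04171034 0.04273151]
mat
((0.5890147089958191, -0.3921051025390625), (0.19128459692001343, 0.12392274290323257), 83.91498565673828) 0.0026809462760185587 [[0.5172640085220337, -0.48064035177230835], [0.6404885053634644, -0.49377667903900146], [0.6607654094696045, -0.30356985330581665], [0.5375409126281738, -0.29043352603912354]]
cradle
((0.40198633074760437, -0.37768417596817017), (0.12872959673404694, 0.07499610632658005), 6.656757831573486) 0.004536438619495098 [[0.33370864391326904, -0.3479001522064209], [0.34240227937698364, -0.4223906993865967], [0.4702640175819397, -0.40746819972991943], [0.4615703821182251, -0.33297765254974365]]
high [[0.349700003862381, -0.3499999940395355], [0.35690000653266907, -0.4154999852180481], [0.46630001068115234, -0.4034000039100647], [0.45910000801086426, -0.3379000127315521]] [0.0395382  0.04669382]
tip_cleaner [[ 0.36912959 -0.1893932   0.00177994]
 [ 0.42132342 -0.13666403  0.04916293]]
flux_bottle [[ 0.66606749 -0.26798782  0.00592338]
 [ 0.693509   -0.23377391  0.09299776]]
[[  4   3   4   3   3   8  10  11  16   3   3   0]
 [ 24  49  50   3   4  43  42  42  18  20  19   0]
 [ 25  50  51   4   4  42  39  42   3  19  21   0]
 [ 45  82  83  83   5  45  48   6   5  21  19   0]
 [ 45 138 133 127   5  35  45   6   7  20  16   0]
 [ 51 139 140 140   6  34  46   7   6   4   4   0]
 [ 50 140 139 140   6   6  45   6   6   4   4   0]
 [ 49   5  30  93 113   6  14  16   4  17  23   0]
 [  4  48  47  67   4   4  16  15  13  22  25   0]
 [  0   0   0   0   0   0   0   0   0   0   0   0]]
```

View pics/c1.png

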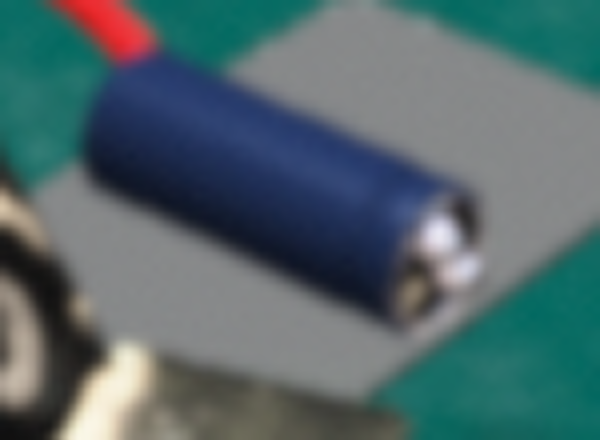

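View pics/c2.png

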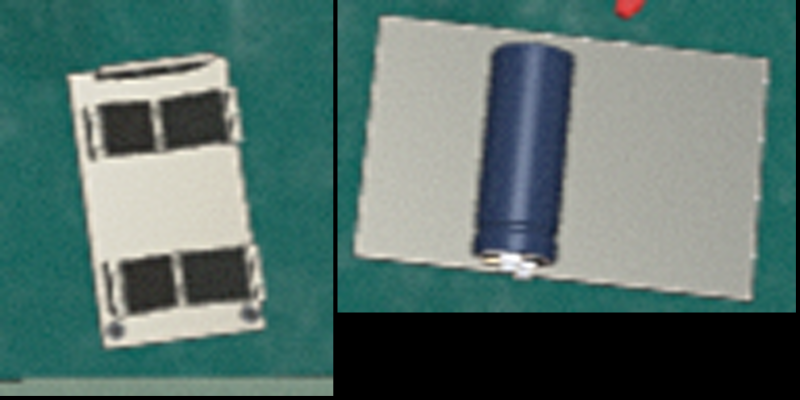

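The vent is the beige patch at the lower left of the end face, near scene pixel (296,207). The terminals are at (300,199) and (303,204). I'll fit the roll angle next.

```bash
cat >> h.py <<'E'
def proj(d,P):
    P=np.asarray(P,float).reshape(-1,3); M=d['cam_to_world']; p=(P-M[:3,3])@M[:3,:3]; p=p*[1,-1,-1]
    return cv2.projectPoints(p,np.zeros(3),np.zeros(3),d['K'],np.array(d['dist_coeffs'],float))[0].reshape(-1,2)
def model(E,a,phi,toff=0.):
    # phi: vent angle from up, positive towards +y (robot's left)
    a=np.array([a[0],a[1],0.]);a/=np.linalg.norm(a);u=np.array([0,0,1.]);s=np.cross(a,u) if np.cross(a,u)[1]>0 else -np.cross(a,u)
    v=np.cos(phi)*u+np.sin(phi)*s; t=-np.sin(phi)*u+np.cos(phi)*s
    return np.array([E+.011*v,E+.007*a+.0075*t-toff*v,E+.007*a-.0075*t-toff*v])
E
python3 - <<'E'
from h import *
d=shot('scene');t=shot('top')
c=np.array([.583,-.369]);a=np.array([-.9934,.115])
E=np.r_[c+.05*a,.023]
print('E',E,proj(d,E),proj(t,E))
best=[]
for toff in(0,.004,.008):
  for phi in np.radians(np.arange(0,360,30)):
    m=model(E,a,phi,toff); print(toff,int(np.degrees(phi)+.5),np.round(proj(d,m),1).tolist(),np.round(proj(t,m),1).tolist())
p=np.load('cr.npy'); ax=np.array([.9933,.1158]);q=(p[:,:2]-[.402,-.3777])
X=q@ax;Y=q@[-ax[1],ax[0]]
for lo in range(-66,70,6):
    k=(X*1000>=lo)&(X*1000<lo+6); print(lo,k.sum(),np.round(np.percentile(p[k,2],[50,95])*1000,0) if k.any() else '', np.round(1000*np.percentile(Y[k&(p[:,2]>.03)],[2,98]),0) if (k&(p[:,2]>.03)).any() else '')
for y in range(-36,37,6):
    k=(abs(abs(X)-.035)<.01)&(abs(Y*1000-y)<3); print(y,np.round(np.median(p[k,2])*1000,1))
E
```

```text
E [ 0.53333 -0.36325  0.023  ] [[298.95908459 203.55835694]] [[325.80633632 213.12314841]]
0 0 [[299.2, 198.9], [299.5, 206.6], [304.2, 203.2]] [[326.4, 212.2], [321.6, 216.3], [329.3, 217.1]]
0 30 [[297.5, 200.7], [299.8, 208.0], [304.0, 201.8]] [[323.5, 212.0], [321.9, 216.6], [329.1, 216.7]]
0 60 [[296.1, 203.4], [300.6, 208.5], [303.2, 201.3]] [[321.2, 212.1], [323.2, 217.0], [327.8, 216.4]]
0 90 [[295.5, 206.0], [301.7, 208.1], [302.0, 201.7]] [[320.1, 212.5], [325.1, 217.3], [325.9, 216.1]]
0 120 [[295.9, 208.0], [302.9, 206.8], [300.9, 203.0]] [[320.6, 213.1], [327.0, 217.4], [323.9, 215.9]]
0 150 [[297.0, 208.8], [303.8, 205.0], [299.9, 204.8]] [[322.5, 213.6], [328.6, 217.3], [322.3, 216.0]]
0 180 [[298.7, 208.2], [304.2, 203.2], [299.5, 206.6]] [[325.2, 214.1], [329.3, 217.1], [321.6, 216.3]]
0 210 [[300.4, 206.3], [304.0, 201.8], [299.8, 208.0]] [[328.1, 214.2], [329.1, 216.7], [321.9, 216.6]]
0 240 [[301.8, 203.7], [303.2, 201.3], [300.6, 208.5]] [[330.4, 214.1], [327.8, 216.4], [323.2, 217.0]]
0 270 [[302.3, 201.1], [302.0, 201.7], [301.7, 208.1]] [[331.5, 213.7], [325.9
[... 2742 characters left out ...]
 208.6], [302.4, 208.8]] [[329.2, 212.6], [319.9, 216.4], [326.2, 217.7]]
-66 95 [4. 8.] 
-60 127 [ 5. 10.] 
-54 103 [ 5. 35.] [-31.  27.]
-48 132 [27. 41.] [-31.  34.]
-42 129 [27. 39.] [-32.  33.]
-36 130 [27. 40.] [-32.  33.]
-30 142 [22. 40.] [-31.  33.]
-24 123 [5. 7.] 
-18 122 [5. 7.] 
-12 122 [5. 7.] 
-6 124 [4. 7.] 
0 122 [4. 7.] 
6 122 [4. 7.] 
12 121 [5. 7.] 
18 138 [ 8. 39.] [-33.  33.]
24 125 [26. 40.] [-31.  32.]
30 124 [27. 38.] [-32.  33.]
36 125 [26. 40.] [-31.  33.]
42 97 [16. 39.] [-31.  32.]
48 119 [4. 7.] 
54 162 [25. 46.] [-23.  25.]
60 25 [43. 46.] [-18.  24.]
66 0  
-36 0.4
-30 38.0
-24 35.0
-18 29.7
-12 23.1
-6 17.4
0 12.7
6 16.9
12 22.7
18 29.2
24 34.6
30 38.0
36 5.4
```

jog_arm:
  commands: [0,0,-1,0,0,-1,85,-0.75,-0.68,0,0,0,-0.1,85,-0.75,-0.68,0,0,0,0,85,-0.75,-0.68,0,0,0,0,85,-0.75,-0.68,0,0,0,0,85,-0.75,-0.68,0,0,0,0,85,-0.75,-0.68,0,0,0,0,85,-0.75,-0.68,0,0,0,0,85,-0.75,-0.68,0,0,0,0,85,-0.75,-0.68,0,0,0,0,85,-0.25,-0.92,0,0,0,0,85,-0.25,-0.92,0,0,0,0,85,-0.25,-0.92,0,0,0,0,85,-0.25,-0.92,0,0,0,0,85,-0.25,-0.92,0,0,0,0,85,-0.25,-0.92,0,0,0,0,85,-0.25,-0.92,0,0,0,0,85,-0.25,-0.92,0,0,0,0,85,-0.25,-0.92,0,0,0,0,85,-0.25,-0.92,0,0,0,0,85]

```text
t: 3.7
tool_pos: [0.585, -0.3698, 0.2913]
tool_rot: [0.18, 3.136, 0.0]
contact_force: [0.1, 0.8, 0.4]
opening: 0.0849
grip_force: 0.0
```

jog_arm:
  commands: [0,0,1,0,0,0,85,0,0,1,0,0,0,85,0,0,1,0,0,0,85,0,0,1,0,0,0,70,0,0,0.4,0,0,0,60,0,0,0.28,0,0,0,50,0,0,0,0,0,0,50,0,0,0,0,0,0,48,0,0,0,0,0,0,48]

```text
t: 4.82
tool_pos: [0.5863, -0.3689, 0.013]
tool_rot: [0.18, 3.133, -0.004]
contact_force: [0.7, -0.0, 0.4]
opening: 0.0478
grip_force: 0.0
```

Run:
```python
from h import *
d=shot('scene'); print(np.round(ctrl.get_obs()['contact_force'],1))
a=cv2.resize(d['image'][140:235,220:340],None,fx=6,fy=6,interpolation=cv2.INTER_CUBIC)
cv2.imwrite('pics/g1.png',a[:,:,::-1])
```

```text
[0.2 0.8 0.4]
```

View pics/g1.png

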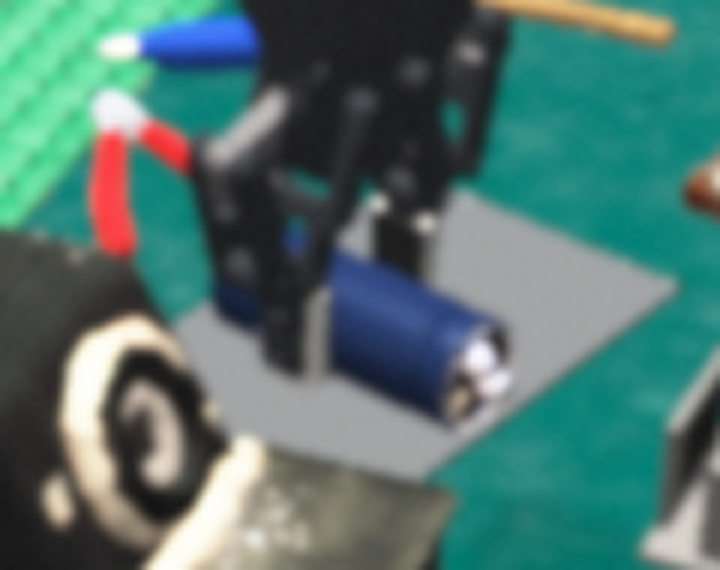

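The fingers straddle the can cleanly and the terminal end stays visible at crop (480,370). I'll push towards -y to roll it.

jog_arm:
  commands: [0,-0.08,0,0,0,0,48,0,-0.08,0,0,0,0,48,0,-0.08,0,0,0,0,48,0,-0.08,0,0,0,0,48,0,-0.08,0,0,0,0,48,0,-0.05,0,0,0,0,48,0,0,0,0,0,0,48,0,0,0,0,0,0,48]

```text
t: 5.88
tool_pos: [0.5818, -0.3946, 0.0105]
tool_rot: [-0.18, -3.136, -0.0]
contact_force: [-0.1, 0.0, -0.1]
opening: 0.0479
grip_force: 0.0
```

```bash
cat >> h.py <<'E'
def endcrop(f,big=10):
    d=shot('scene'); t=shot('top')
    a=cv2.resize(d['image'][180:225,275:335],None,fx=big,fy=big,interpolation=cv2.INTER_CUBIC)
    cv2.imwrite('pics/'+f,a[:,:,::-1]); np.savez(f[:-4],s=d['image'],t=t['image'],z=t['z_map'])
    m=nets.silhouettes('top','capacitor')[0]; p=pts(t,m['mask']); print(m['p'],'can top-view median xyz',np.round(np.percentile(p,[3,50,97],axis=0),4).tolist())
    m=nets.silhouettes('scene','capacitor')[0]; p=pts(d,m['mask']); print(m['p'],m['bbox'],'scene',np.round(np.percentile(p,[3,50,97],axis=0),4).tolist())
    return d,t
E
python3 -c "
from h import *
endcrop('e1.png')"
```

```text
Traceback (most recent call last):
  File "h.py", line 29, in endcrop
    m=nets.silhouettes('top','capacitor')[0]; p=pts(t,m['mask']); print(m['p'],'can top-view median xyz',np.round(np.percentile(p,[3,50,97],axis=0),4).tolist())
      ~~~~~~~~~~~~~~~~~~~~~~~~~~~~~~~~~~~^^^
IndexError: list index out of range
```

View pics/e1.png

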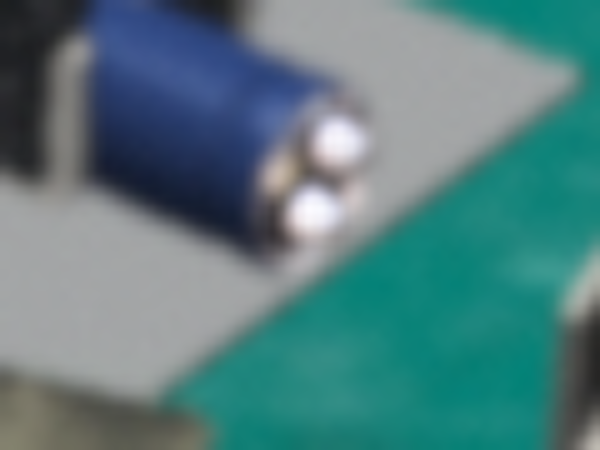

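Now the terminals are at crop (340,140) and (313,212) with the vent left of them at (280,175). That matches a vent angle of about 60°, so the can is rolling without slip. About 21 mm remains.

jog_arm:
  commands: [0,-0.08,0,0,0,0,48,0,-0.08,0,0,0,0,48,0,-0.08,0,0,0,0,48,0,-0.06,0,0,0,0,48,0,-0.04,0,0,0,0,48,0,0,0,0,0,0,48,0,0,0,0,0,0,48,0,0,0,0,0,0,48]

```text
t: 7.02
tool_pos: [0.5795, -0.4148, 0.0105]
tool_rot: [0.18, 3.136, 0.0]
contact_force: [-0.3, -0.2, 0.6]
opening: 0.048
grip_force: 0.0
```

```bash
sed -i "s/^    m=nets.*//" h.py; python3 -c "
from h import *
d,t=endcrop('e2.png')
a=np.array([-.9934,.1145]);E=np.r_[np.array([.583,-.369])-.0415*np.array([.1145,.9934])+.05*a,.023]
for ph in(-30,-20,-10,0,10,20,30):print(ph,(np.round((proj(d,model(E,a,np.radians(ph),.004))-[275,180]+.5)*10-.5)).tolist())
print(ctrl.get_obs()['tool_pos'])"
```

```text
-30 [[388.0, 98.0], [373.0, 179.0], [409.0, 182.0]]
-20 [[383.0, 98.0], [373.0, 185.0], [412.0, 176.0]]
-10 [[378.0, 100.0], [373.0, 190.0], [416.0, 170.0]]
0 [[372.0, 103.0], [375.0, 195.0], [418.0, 163.0]]
10 [[367.0, 108.0], [377.0, 198.0], [420.0, 156.0]]
20 [[361.0, 114.0], [379.0, 201.0], [422.0, 149.0]]
30 [[356.0, 121.0], [382.0, 202.0], [423.0, 143.0]]
[ 0.57950779 -0.4148332   0.01050709]
```

View pics/e2.png

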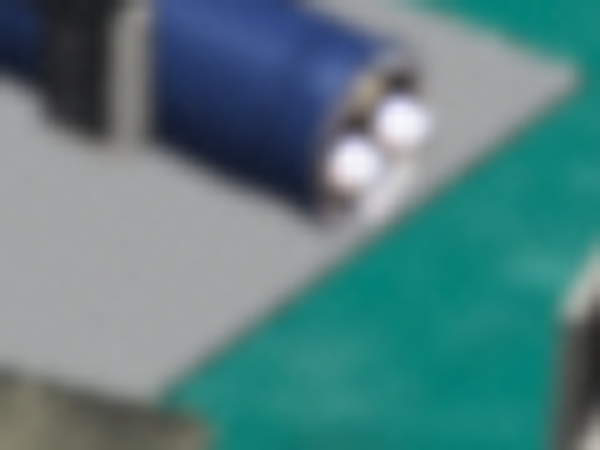

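```bash
cat > fit.py <<'E'
from h import *
from scipy.optimize import least_squares
from scipy import ndimage
d=shot('scene'); a=np.array([-.9934,.1145,0]); s=np.array([.1145,.9934,0])
E0=np.r_[np.array([.583,-.369])+.05*a[:2],.023]
obs=[]
for f,disp,vc,tc in(('e1',.0213,(280,175),[(340,140),(313,212)]),('e2',.0417,(368,92),[(405,122),(355,163)])):
    g=np.load(f+'.npz')['s'].astype(float).min(2); c=[]
    for x,y in tc:
        x=(x+.5)/10-.5+275;y=(y+.5)/10-.5+180; x0,y0=int(round(x)),int(round(y))
        yy,xx=np.mgrid[y0-2:y0+3,x0-2:x0+3]; w=np.clip(g[y0-2:y0+3,x0-2:x0+3]-170,0,None); c.append(((w*xx).sum()/w.sum(),(w*yy).sum()/w.sum()))
    obs.append((disp,c,((vc[0]+.5)/10-.5+275,(vc[1]+.5)/10-.5+180)))
print(obs)
def res(p,vent=True):
    phi2,h,toff,ox,oy=p; r=[]
    for disp,c,v in obs:
        ph=phi2+(.0417-disp)/.02; E=E0-disp*s+[ox,oy,0]
        u=np.array([0,0,1.]);V=np.cos(ph)*u+np.sin(ph)*s;T=-np.sin(ph)*u+np.cos(ph)*s
        P=proj(d,[E+h*a-.0075*T-toff*V,E+h*a+.0075*T-toff*V,E+.011*V])
        r+=list((P[:2]-c).ravel())+list(.5*(P[2]-v))
    return np.array(r+[(h-.006)/.003,ox/.003,oy/.003])
q=least_squares(res,[0.05,.006,.003,0,0]); J=np.linalg.inv(q.jac.T@q.jac)
print(np.degrees(q.x[0]),q.x[1:],np.round(q.fun,2),'sd',np.degrees(J[0,0]**.5)*.5)
E
python3 fit.py
```

```text
[(0.0213, [(np.float64(308.5104166666667), np.float64(193.57552083333334)), (np.float64(305.9933847850055), np.float64(200.77508269018742))], (302.55, 197.05)), (0.0417, [(np.float64(314.8768035516093), np.float64(191.9289678135405)), (np.float64(310.37806451612903), np.float64(196.01806451612904))], (311.35, 188.75))]
7.3467701033714805 [ 0.00319535  0.00133192  0.00255878 -0.00437491] [-0.32  0.82 -0.    0.7  -0.02  0.31  0.08  0.23  0.19  0.09  0.01  0.
 -0.93  0.85 -1.46] sd 4.64553815423674
```

jog_arm:
  commands: [0,0.03,0,0,0,0,48,0,0,0,0,0,0,46,0,0,0,0,0,0,44,0,0,0,0,0,0,42,0,0,0,0,0,0,41,0,0,0,0,0,0,41]

```text
t: 7.92
tool_pos: [0.5797, -0.4132, 0.0105]
tool_rot: [0.18, 3.136, -0.0]
contact_force: [-0.1, -0.2, 0.3]
opening: 0.0412
grip_force: 0.0
```

```bash
python3 -c "
from h import *
endcrop('e3.png'); o=ctrl.get_obs();print(o['tool_pos'],o['opening'])"
```

```text
[ 0.57967629 -0.41315205  0.01048285] 0.040885566240201864
```

View pics/e3.png

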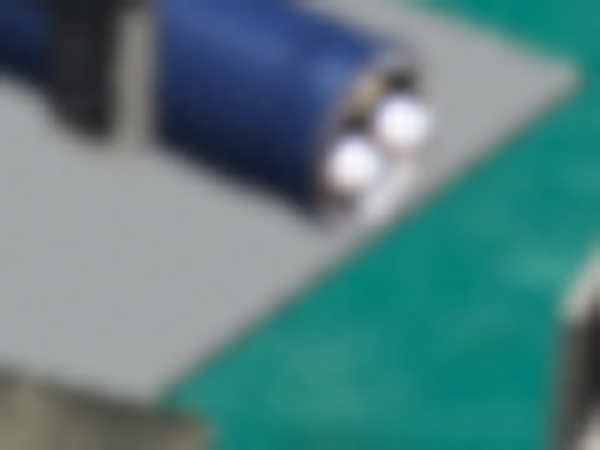

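The picture is nearly unchanged, with the terminals at (355,163) and (405,122). Their slope suggests the vent is still about 8° short of the top, so I'll roll 3 mm more.

jog_arm:
  commands: [0,-0.02,0,0,0,0,41,0,-0.02,0,0,0,0,41,0,-0.01,0,0,0,0,41,0,0,0,0,0,0,41,0,0,0,0,0,0,41]

```text
t: 8.65
tool_pos: [0.5793, -0.4161, 0.0105]
tool_rot: [-0.18, -3.136, 0.0]
contact_force: [-0.7, -0.4, 0.1]
opening: 0.0407
grip_force: 0.0
```

```bash
cat > slope.py <<'E'
from h import *
import sys
d,t=endcrop(sys.argv[1]); o=ctrl.get_obs();print(o['tool_pos'],o['opening'])
g=d['image'][180:225,275:335].astype(float).min(2)
# matte paper-like bright mat edges excluded: two brightest blobs
w=np.clip(g-190,0,None); n,l,st,c=cv2.connectedComponentsWithStats((w>0).astype(np.uint8))
B=sorted([(w[l==i].sum(),i) for i in range(1,n)])[::-1][:3]; C=[]
for b,i in B:
    yy,xx=np.nonzero(l==i);ww=w[yy,xx];C.append((275+(ww*xx).sum()/ww.sum(),180+(ww*yy).sum()/ww.sum()));print(b,C[-1])
a=np.array([-.9934,.1145]);E=np.r_[o['tool_pos'][:2]+.05*a,.023]
for ph in range(-20,21,5):
    m=proj(d,model(E,a,np.radians(ph),.002)); v=m[2]-m[1]; print(ph,v.round(2),np.degrees(np.arctan2(-v[1],v[0])).round(1),np.hypot(*v).round(2),(m[0]-(m[1]+m[2])/2).round(2))
if len(C)>1:
    v=np.subtract(*sorted(C[:2])[::-1]);print('meas',v,np.degrees(np.arctan2(-v[1],v[0])),np.hypot(*v))
E
python3 slope.py e4.png
```

```text
[ 0.57932294 -0.41613557  0.01046883] 0.04118395267720866
1002.0 (np.float64(313.27944111776446), np.float64(193.2185628742515))
-20 [ 3.93 -0.86] 12.4 4.02 [-1.19 -7.31]
-15 [ 4.08 -1.46] 19.7 4.33 [-1.49 -7.23]
-10 [ 4.2  -2.06] 26.1 4.68 [-1.81 -7.1 ]
-5 [ 4.29 -2.63] 31.5 5.03 [-2.13 -6.93]
0 [ 4.35 -3.19] 36.3 5.39 [-2.46 -6.71]
5 [ 4.37 -3.72] 40.4 5.74 [-2.8  -6.45]
10 [ 4.36 -4.22] 44.1 6.07 [-3.13 -6.16]
15 [ 4.32 -4.69] 47.4 6.38 [-3.46 -5.82]
20 [ 4.24 -5.13] 50.4 6.66 [-3.79 -5.45]
```

View pics/e4.png

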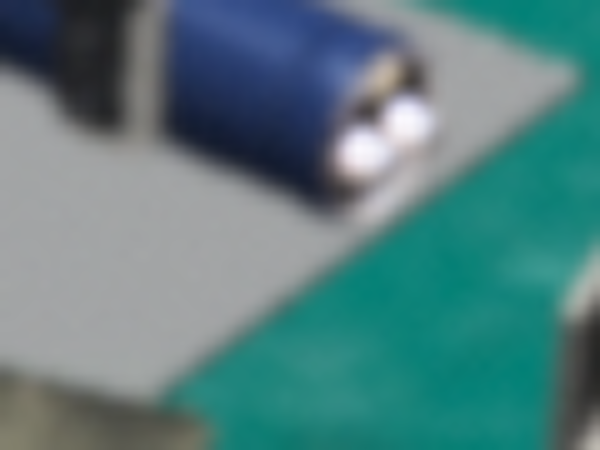

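Terminals are now at crop (361,152) and (410,119), with the vent above them at (380,78). I'll refine the angle with a two-blob fit.

```bash
cat > g2.py <<'E'
from h import *
import sys
from scipy.optimize import least_squares
for f,tc in eval(sys.argv[1]):
    g=np.load(f+'.npz')['s'].astype(float).min(2); c=[((x+.5)/10-.5+275,(y+.5)/10-.5+180) for x,y in tc]
    yy,xx=np.mgrid[180:225,275:335]; dd=np.min([np.hypot(xx-x,yy-y) for x,y in c],axis=0); k=dd<2.3; X=xx[k];Y=yy[k];G=g[180:225,275:335][k]
    # discs blurred (sigmoid edge), saturating
    def mod(p):
        s=lambda x,y:1/(1+np.exp((np.hypot(X-x,Y-y)-p[4])/p[5])); A=s(p[0],p[1]);B=s(p[2],p[3])
        return p[6]+p[7]*np.maximum(A,B)
    q=least_squares(lambda p:mod(p)-G,[*c[0],*c[1],1.8,.4,60,190]); v=q.x[2:4]-q.x[:2]; v=v*np.sign(v[0])
    print(f,q.x.round(2),'v',v.round(2),np.degrees(np.arctan2(-v[1],v[0])).round(1),np.hypot(*v).round(2),'rms',np.sqrt((q.fun**2).mean()).round(1))
E
python3 g2.py "[('e1',[(340,140),(313,212)]),('e2',[(355,163),(405,122)]),('e3',[(355,163),(405,122)]),('e4',[(361,152),(410,119)])]"
```

```text
e1 [ 3.083500e+02  1.936500e+02  3.059900e+02  2.007700e+02  7.950000e+00
  9.500000e-01 -2.605855e+04  2.631103e+04] v [ 2.36 -7.13] 71.7 7.51 rms 5.6
e2 [310.29 195.98 314.89 191.87   2.91   0.62  15.03 229.71] v [ 4.61 -4.11] 41.7 6.17 rms 5.8
e3 [310.27 195.97 314.89 191.87   2.99   0.64  -0.72 246.29] v [ 4.62 -4.1 ] 41.6 6.18 rms 5.7
e4 [311.   194.67 315.26 191.81   2.15   0.43 138.6  105.5 ] v [ 4.25 -2.86] 33.9 5.12 rms 4.0
```

Vent angle is about -2°, so I'll grip and lift.

jog_arm:
  commands: [0,0,0,0,0,0,36,0,0,0,0,0,0,30,0,0,0,0,0,0,30,0,0,0,0,0,0,30,0,0,-0.1,0,0,0,30,0,0,-0.3,0,0,0,30,0,0,-0.3,0,0,0,30,0,0,0,0,0,0,30]
  newtons: 50

```text
t: 9.75
tool_pos: [0.581, -0.4176, 0.0563]
tool_rot: [0.18, 3.132, -0.006]
contact_force: [0.3, 0.5, -1.2]
opening: 0.0385
grip_force: 50.5
```

Run:
```python
from h import *
d=shot('scene');t=shot('top');o=ctrl.get_obs();print(o['tool_pos'],o['contact_force'].round(1),o['opening'])
np.savez('e5',s=d['image'])
a=cv2.resize(d['image'][145:225,255:345],None,fx=8,fy=7.5,interpolation=cv2.INTER_CUBIC)
cv2.imwrite('pics/e5.png',a[:,:,::-1])
```

```text
[ 0.57958956 -0.41634664  0.05331303] [-0.4  0.1 -2. ] 0.038081680074771314
```

View pics/e5.png

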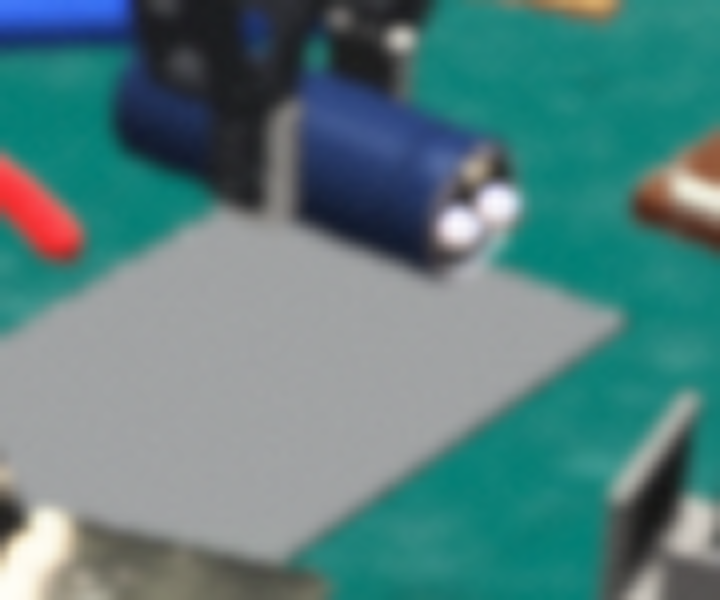

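The can is held level with the vent at the top: terminals at crop (459,228) and (498,203), plug above at (482,160). I'll carry it to the cradle next.

jog_arm:
  commands: [0,0,-0.8,0,0,0,30,0,0,-0.8,0,0,0,30,0.5,0.05,0,0,0,0,30,0.5,0.05,0,0,0,0,30,0.5,0.05,0,0,0,0,30,0.5,0.05,0,0,0,0,30,0.5,0.05,0,0,0,0,30,0.49,0.06,0,0,0,0,30,0,0,0,0,0,-0.8,30,0,0,0,0,0,-0.8,30,0,0,0,0,0,-0.71,30,0,0,0,0,0,0,30,0,0,0,0,0,0,30]

```text
t: 11.48
tool_pos: [0.4031, -0.3769, 0.1481]
tool_rot: [0.181, -3.136, -0.001]
contact_force: [-0.5, 0.3, -2.0]
opening: 0.0384
grip_force: 51.1
```

Run:
```python
from h import *
from scipy.spatial.transform import Rotation as R
d=shot('scene');t=shot('top');o=ctrl.get_obs();print(o['tool_pos'],o['contact_force'].round(1))
print(R.from_rotvec(o['tool_rot']).as_matrix().round(4))
# can in top depth: exclude the gripper: points z .12-.2
z=pts(t,np.ones((420,560),bool)); k=(abs(z[:,0]-.40)<.09)&(abs(z[:,1]+.377)<.05)&(z[:,2]>.12)&(z[:,2]<.205)
q=z[k]; ax=np.array([.9933,.1158]); X=(q[:,:2]-[.402,-.3777])@ax; Y=(q[:,:2]-[.402,-.3777])@[-ax[1],ax[0]]
for lo in range(-70,70,6):
    m=(X*1000>=lo)&(X*1000<lo+6)
    if m.any(): print(lo,m.sum(),q[m,2].max().round(3),(1000*np.percentile(Y[m],[3,97])).round(0))
a=cv2.resize(t['image'][190:340,270:420],None,fx=4,fy=4,interpolation=cv2.INTER_CUBIC)
cv2.imwrite('pics/t6.png',a[:,:,::-1])
```

```text
[ 0.40317115 -0.37699003  0.14828207] [ 0.1 -0.4 -1.9]
[[-9.933e-01 -1.154e-01 -2.000e-04]
 [-1.154e-01  9.933e-01  3.000e-04]
 [ 2.000e-04  4.000e-04 -1.000e+00]]
-58 22 0.163 [-9. 13.]
-52 65 0.18 [-11.  20.]
-46 93 0.183 [-13.  22.]
-40 55 0.182 [-0. 21.]
-34 34 0.18 [10. 22.]
-28 16 0.176 [17. 22.]
-22 7 0.169 [20. 22.]
-16 4 0.204 [29. 47.]
-10 5 0.204 [36. 43.]
-4 2 0.205 [38. 43.]
2 1 0.204 [41. 41.]
8 2 0.204 [35. 44.]
14 2 0.196 [30. 32.]
```

View pics/t6.png

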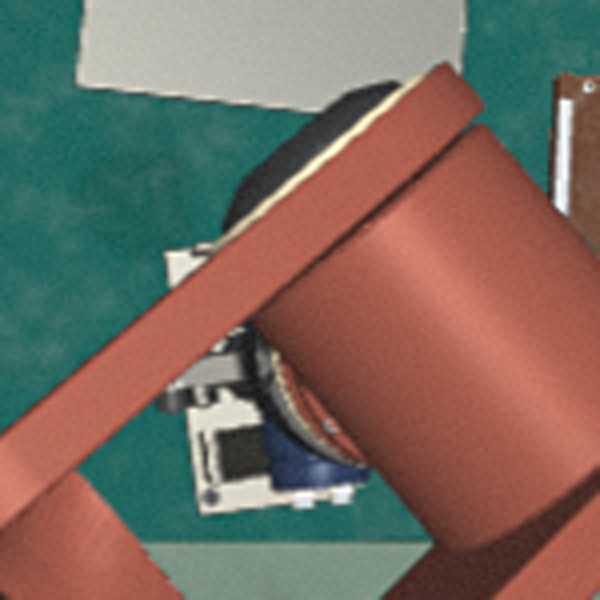

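The can is over the cradle, with the terminals (crop (320,495)) at the open end. I'll lower it.

jog_arm:
  commands: [0,0,0.6,0,0,0,30,0,0,0.6,0,0,0,30,0,0,0.4,0,0,0,30,0,0,0.2,0,0,0,30,0,0,0.1,0,0,0,30,0,0,0.03,0,0,0,30,0,0,0,0,0,0,30,0,0,0,0,0,0,30]

```text
t: 12.58
tool_pos: [0.4037, -0.3776, 0.0336]
tool_rot: [-0.182, 3.135, -0.002]
contact_force: [0.4, -0.1, -1.8]
opening: 0.0387
grip_force: 51.1
```

jog_arm:
  commands: [0,0,0.02,0,0,0,30,0,0,0.02,0,0,0,30,0,0,0,0,0,0,30,0,0,0,0,0,0,30]

```text
t: 13.08
tool_pos: [0.4032, -0.3771, 0.0303]
tool_rot: [0.182, -3.136, -0.0]
contact_force: [-0.9, -1.1, -2.8]
opening: 0.0387
grip_force: 51.1
```

jog_arm:
  commands: [0,0,0.01,0,0,0,30,0,0,0.01,0,0,0,30,0,0,0,0,0,0,30]

```text
t: 13.45
tool_pos: [0.4035, -0.3775, 0.0294]
tool_rot: [-0.182, 3.136, -0.001]
contact_force: [0.7, -0.3, -0.0]
opening: 0.0381
grip_force: 51.1
```

jog_arm:
  commands: [0,0,0.01,0,0,0,30,0,0,0,0,0,0,30,0,0,0,0,0,0,30]

```text
t: 13.82
tool_pos: [0.4036, -0.3778, 0.0291]
tool_rot: [-0.182, 3.136, -0.002]
contact_force: [0.1, -1.9, 2.3]
opening: 0.0385
grip_force: 51.3
```

jog_arm:
  commands: [0,-0.01,0.005,0,0,0,30,0,0,0,0,0,0,30,0,0,0,0,0,0,30]

```text
t: 14.2
tool_pos: [0.4037, -0.3782, 0.0287]
tool_rot: [-0.182, 3.136, -0.002]
contact_force: [0.9, -2.0, 3.7]
opening: 0.0383
grip_force: 51.5
```

jog_arm:
  commands: [0,-0.01,0.007,0,0,0,30,0,0,0,0,0,0,30,0,0,0,0,0,0,30]

```text
t: 14.58
tool_pos: [0.4037, -0.3787, 0.0281]
tool_rot: [-0.182, 3.136, -0.001]
contact_force: [1.0, -1.8, 5.0]
opening: 0.0385
grip_force: 51.6
```

jog_arm:
  commands: [0,0,0,0,0,0,39.5,0,0,0,0,0,0,41,0,0,0,0,0,0,43,0,0,0,0,0,0,46,0,0,0,0,0,0,52,0,0,0,0,0,0,56,0,0,0,0,0,0,56]
  newtons: 20

```text
t: 15.45
tool_pos: [0.4032, -0.3781, 0.0276]
tool_rot: [0.182, -3.136, -0.001]
contact_force: [-0.4, 0.6, -0.2]
opening: 0.0561
grip_force: 0.0
```

jog_arm:
  commands: [0,0,-0.2,0,0,0,56,0,0,-0.5,0,0,0,56,0,0,-1,0,0,0,56,0,0,-1,0,0,0,56,0,0,-1,0,0,0,56,-0.4,0.9,0,0,0,0,56,-0.4,0.9,0,0,0,0,56,-0.4,0.9,0,0,0,0,56,-0.4,0.9,0,0,0,0,56,-0.4,0.9,0,0,0,0,56,-0.4,0.9,0,0,0,0,56,0,0,0,0,0,0,56]

```text
t: 16.95
tool_pos: [0.5094, -0.0364, 0.2509]
tool_rot: [-0.192, 3.134, 0.0]
contact_force: [0.0, -0.6, 0.2]
opening: 0.0558
grip_force: 0.0
```

Run:
```python
from h import *
d=shot('scene');t=shot('top')
q=pts(t,nets.silhouettes('top','capacitor')[0]['mask']); ax=np.array([.9933,.1158]); X=(q[:,:2]-[.402,-.3777])@ax; Y=(q[:,:2]-[.402,-.3777])@[-ax[1],ax[0]]
print(np.percentile(X,[2,98]),np.percentile(Y,[2,50,98]),np.percentile(q[:,2],[50,97]))
for n in('tip_cleaner','flux_bottle'):
    p=pts(t,nets.silhouettes('top',n)[0]['mask']); print(n,np.percentile(p,[3,97],axis=0).round(3).tolist())
P=np.array([.40,-.3777]);a=-ax;E=np.r_[P+.05*a,.040];c=proj(d,E)[0].round().astype(int);print(c)
for ph in range(-20,21,10):
    m=proj(d,model(E,a,np.radians(ph),.002)); v=m[2]-m[1]; print(ph,v.round(2),np.degrees(np.arctan2(-v[1],v[0])).round(1),((m-c+[30,22]+.5)*10-.5).round().tolist())
A=cv2.resize(d['image'][c[1]-30:c[1]+25,c[0]-55:c[0]+20],None,fx=8,fy=8,interpolation=cv2.INTER_CUBIC)
m=proj(t,np.r_[P,.04])[0].astype(int);B=cv2.resize(t['image'][m[1]-45:m[1]+45,m[0]-25:m[0]+25],None,fx=4,fy=4,interpolation=cv2.INTER_CUBIC)
W=np.zeros((440,800,3),np.uint8);W[:,:600]=A;W[:360,600:]=B
cv2.imwrite('pics/f.png',W[:,:,::-1])
```

```text
[-0.05033915  0.04966333] [-0.0177917   0.00282047  0.01978869] [0.05646747 0.06091888]
tip_cleaner [[0.369, -0.189, 0.001], [0.423, -0.138, 0.049]]
flux_bottle [[0.666, -0.268, 0.009], [0.692, -0.234, 0.093]]
[394 223]
-20 [ 1.52 -2.  ] 52.7 [[321.0, 165.0], [336.0, 255.0], [351.0, 235.0]]
-10 [ 1.85 -3.34] 61.0 [[319.0, 168.0], [334.0, 261.0], [353.0, 227.0]]
0 [ 2.12 -4.57] 65.1 [[317.0, 173.0], [333.0, 266.0], [355.0, 220.0]]
10 [ 2.32 -5.67] 67.7 [[314.0, 180.0], [333.0, 270.0], [356.0, 214.0]]
20 [ 2.46 -6.59] 69.5 [[311.0, 188.0], [333.0, 273.0], [357.0, 208.0]]
```

View pics/f.png

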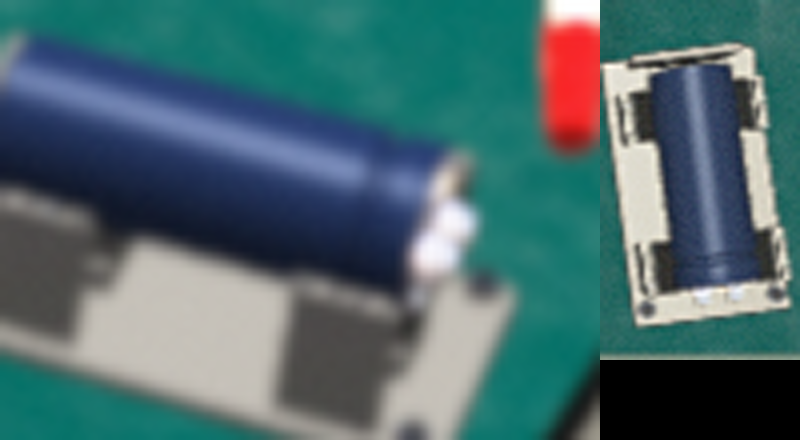

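The can lies in both vees with its top at z = 0.061. Its terminals are at crop (435,255) and (456,220), which matches a vent angle of about 0°. The plug is at the top, and the plain end sits just short of the stop plate. The bottle and tip cleaner haven't moved.

```bash
python3 -c "
from h import *
print(job.finish_job())"
```

```text
the job is handed in; nothing more can be done
None
```

The capacitor was rolled on the mat until its vent was at the top, then laid in the vee cradle with the terminals at the open end and the plain end about 7 mm from the stop plate. It is released, the vent measures upright to within a few degrees, the flux bottle and tip cleaner have not moved, and the job was handed in at about 17 s.

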